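# Tip the PTFE rods from the scoop into the grooved rack

### The arm

A 6-joint arm with a two-finger parallel gripper is mounted at the origin on a cart in front of the work surface, level with it; the furniture and walls round the work are solid. World frame = base frame: x ahead of the robot, y to its left, z up, the work surface at z = 0. Lengths are in m, angles in rad, forces in N, time in s.
With the tool pointing down it reaches from about 0.325 to 0.775 m from the base axis. Payload 5.5 kg.
Tool frame: the origin (TCP) lies between the finger pads; the fingertips stand 8 mm ahead of it and the grasp point (between the pads) lies 11 mm behind it (tcp_to_tips is the distance from the TCP to the fingertips, in m); z points along the fingers, y is the line along which they close (so a half turn about z gives the same grasp; the last joint's range is limited). The gripper opens to 88 mm and grips with 3 to 60 N. Pads are 20 mm wide; open, the fingers measure 115 mm over their backs; the gripper's body (75 mm by 178 mm) begins 61 mm behind the grasp point.
Start: joints at [1.244, 0.091, 1.231, -0, 1.82, -0.057], TCP at [0.16, 0.578, 0.231] pointing down, gripper open.
Joint ranges: [-2.87, 2.87], [-0.86, 2.18], [0.17, 2.46], [-1.51, 4.65], [0.06, 2.69], [-2.65, 2.65]. Speed limits (rad/s): [2.57, 2.57, 3.01, 3.14, 3.14, 3.14].

### API

Orientations are given as a unit quaternion [w, x, y, z].
In Python, from bench import * gives the robot as it stands. Calls block until the motion is done:
- move_to(position, orientation): joint-space move of the TCP to a pose.
- move_l(position, speed=0.15, orientation=None): straight line of the TCP; orientation=None keeps the orientation; speed is the mean speed in m/s.
- movej(angles): joint-space move.
- gripper_open() and close(): open the fingers fully, or close them until they stop; the grip force is fixed at half the most.
- hold(seconds).
- inverse_kinematics(position, orientation): joint angles nearest the present ones, or None.
- state(): the state.
- get_image(name): name is "side" or "top"; returns a dict with "frame" (480x640x3 uint8, blue, green, red), "depth" (480x640 float32, m along the optical axis (not along the pixel's ray), 0 where there is no reading), "camera_matrix" (3x3 intrinsics, pixels), "view" (4x4, takes a point from world to camera coordinates). Camera axes: x right, y up, looking along -z (the intrinsics and any distortion apply to the point x, -y, -z); pixel columns grow to the right and rows downward; lengths in m; the calibration is good to about 2 mm. A picture is of the moment at which its call begins.
A pose or a line that the arm cannot do raises IKError and nothing moves.
- job_done(): hands the job in; it is judged then, once.
The state is a dict: "time": time; "joint_pos": joint angles; "dq": joint speeds; "joint_torque": joint torques, N m; "ee_pos": TCP position; "ee_rot": TCP orientation; "ft_force": force on the tool from outside, world axes, zero at the start; "moment": the same for the moment, N m; "finger_gap": finger opening in m; "finger_force": force on a finger pad.
Only numpy, scipy, OpenCV 4.12 (cv2) and the standard library are available. Lean on these libraries where they do the work, as an engineer would, in place of code of your own. Each camera call takes 0.05 s, during which the arm holds its last target. There are 200 camera calls.

### The job

The steel scoop holds three clean white rods. Lift the scoop by its handle, bring its open lip over the upper end of the sloping grooved rack and tip it, so that the rods roll down the slope and come to rest with each rod lying in a groove of its own. Do not touch the rods with the gripper or disturb the bottle, forceps and timer, and finally stand the empty scoop upright on the bench, clear of the rack, and let go of it.

Things in the scene. Friction and masses are not known exactly. Their poses are not given: they have to be found in the camera images.
- scoop: Loose open steel scoop, 0.15 kg empty: three-sided tray with a black handle behind. Origin: under the tray's middle, on the bench. Own -x: open side (lip); +x: handle; y along the rods; z up. Tray 79 mm long (x -40 to +39 mm), 132 mm wide outside, 126 inside; side walls 28 mm high, beginning 12 mm behind the lip; back wall 34 mm high, inner face at x = +35 mm.
- scoop_grip (a point): Grip point on the scoop's handle, at (+75, 0, +50) mm of the scoop. Handle: straight bar along the scoop's x (x = 39 to 105 mm), 14 mm wide (y), 20 mm high (z = 40 to 60 mm), free underneath; take it from above, fingers closing along the scoop's y. The load lies about 70 mm in front of this point, so grip firmly (30 N or more).
- scoop_lip (a point): Middle of the lip (floor's edge at the open side), at (-40, 0, +15) mm of the scoop, same axes. The floor falls 8 degrees from the lip to the back wall (4.5 mm above the bench), so the rods lie against the back wall and roll out over the lip only when the scoop is tipped lip-down (about its y) by more than 8 degrees; 30 degrees empties it.
- rack: Grey metal rack on dark legs, fixed to the bench: a plate sloping 22 degrees down towards the rack's -x (towards the robot), 110 mm long, 156 mm wide at the grooves, 188 mm at the upper end. Origin on the bench under its middle; x level, up-slope; y along the grooves; z up. Rods let go on the slope roll down by themselves and line up from the end stop.
- rack_face (a point): Middle of the plate's upper edge, 57 mm above the bench, in the plane of the groove floors. x points down the slope, z square out of the plate, y along the grooves. x = 0 to 40 mm: smooth apron, its surface at z = 1.6 mm, between 24 mm high side walls that flare (about 172 mm apart at x = 0, 144 mm at x = 40 mm).
- rack_stop (a point): Foot of the end stop (32 mm high) at the lower end, at x = 110 mm of rack_face, same axes. Above it lie four grooves, pitch 17 mm, parted by round ridges 1.6 mm high at x = 57, 74, 91 mm of rack_face; side walls 144 mm apart, 24 mm high. A rod in a groove has its axis at x about 51, 68, 85 or 102 mm and z = 8 mm of rack_face; on a ridge or the apron z is 9.6 mm.
- rack_entry (a point): Where the lip's middle should be to tip: 25 mm straight above a point 7 mm down-slope of the upper edge; good within 5 mm, with the lip parallel to the upper edge within 3 degrees. Turn the scoop about its lip there, at 0.2 to 0.7 rad/s. If the lip is less than 18 mm above the plate, the level scoop's underside strikes the rack. Axes as rack_face.
- rod_1: White PTFE rod, solid, 16 mm diameter, 120 mm long, 45 g; origin at its middle, y along its axis. Starts in the scoop, against the back wall.
- rod_2: White PTFE rod, solid, 16 mm diameter, 120 mm long, 45 g; origin at its middle, y along its axis. Starts in the scoop, the middle one.
- rod_3: White PTFE rod, solid, 16 mm diameter, 120 mm long, 45 g; origin at its middle, y along its axis. Starts in the scoop, nearest to the lip.
- bottle: Loose brown glass bottle with black cap, 46 mm diameter, 98 mm high; origin under its middle. Leave it alone.
- forceps: Loose steel forceps, 132 x 14 x 9 mm, lying on the bench; origin under its middle. Leave it alone.
- timer: The white timer nearest to the rack, loose, with black knob, 66 x 66 x 44 mm; origin under its middle. Leave it alone.
Things that resemble listed ones, but are neither listed nor needed, are in the scene too. Leave any pink look-alike of the rod_1 alone.

How it is judged:
By the outcome, as a careful person would: the job done as asked, in the order asked, and still so for the second after the job is handed in, with the robot touching nothing.
It also fails if it takes over 51 s, if anything falls off the work surface, if the arm or the gripper's body presses on something with over 40 N, if the wrist force passes 120 N, or if a joint passes its speed limit or range.

## Working session

There is one attempt and no reset: what is moved stays moved. The work goes in short steps, each a Python script; the robot and the scene stay as the last script left them, time stands still between calls to the robot, and variables do not carry over. Pictures are saved under pics/ and viewed, at most 10 in all, crops included, and the job is handed in when it is done.

```bash
ls; mkdir -p pics; python3 - <<'E'
from bench import *
import cv2,numpy as np
for n in("side","top"):
    d=get_image(n); cv2.imwrite(f"pics/{n}0.png",d["frame"]); np.savez(f"{n}0.npz",**d)
    print(n,d["camera_matrix"],d["view"],[k for k in d])
print(state())
E
```

```text
pics
side [[498.31640549   0.         319.38023265]
 [  0.         498.31640549 241.16430136]
 [  0.           0.           1.        ]] [[ 0.99515904 -0.09712509  0.01500675 -0.51126922]
 [ 0.05217599  0.65153916  0.7568186  -0.35096131]
 [-0.08328357 -0.75237187  0.65345268 -0.81937606]
 [ 0.          0.          0.          1.        ]] ['frame', 'depth', 'camera_matrix', 'view']
top [[569.3303181    0.         327.50580908]
 [  0.         569.3303181  231.05418505]
 [  0.           0.           1.        ]] [[ 0.01454039 -0.99988737  0.00371685  0.39146029]
 [ 0.99681618  0.01478698  0.07835085 -0.55043935]
 [-0.07839698  0.00256576  0.99691892 -1.19609656]
 [ 0.          0.          0.          1.        ]] ['frame', 'depth', 'camera_matrix', 'view']
{'time': 0.1, 'joint_pos': array([ 1.24428807e+00,  9.17827877e-02,  1.23176403e+00, -4.11456850e-05,
        1.81980882e+00, -5.67293412e-02]), 'dq': array([-9.40260918e-06, -7.05813638e-04, -1.90989711e-03,  2.39894933e-04,
       -2.32269592e-03, -1.00707352e-04]), 'joint_torque': array([ 2.52283498e-03, -4.47853410e+01, -4.07571495e+01,  6.99310354e-02,
        2.84117286e-02, -9.86207851e-05]), 'ee_pos': array([0.15986026, 0.57804524, 0.22962123]), 'ee_rot': array([-1.48300734e-04,  1.34485730e-01,  9.90915138e-01, -8.69155384e-04]), 'ft_force': array([-0.29883977,  0.63575329,  0.61246668]), 'moment': array([-0.066464  , -0.01136805,  0.04032289]), 'finger_force': 0.0, 'finger_gap': 0.08753441678146706}
```

View pics/top0.png

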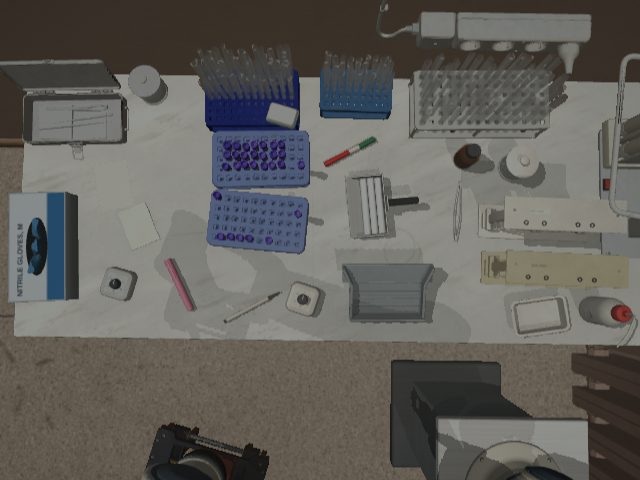

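View pics/side0.png

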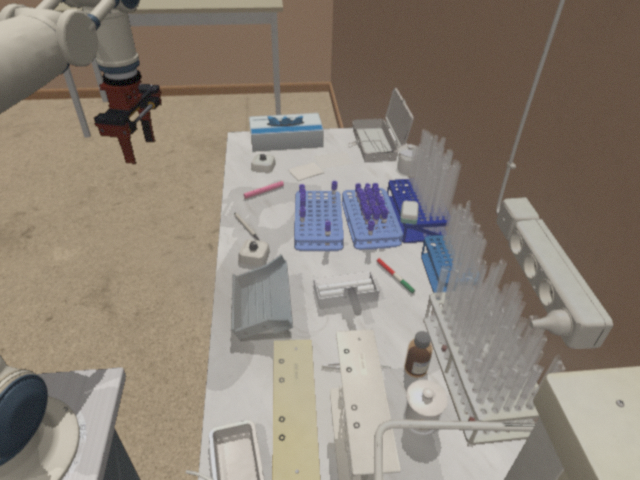

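The top view shows the scoop tray at about (372,205) with its handle pointing right, tip at (418,200). The rack is at (390,290) with its upper edge at row ~265. The timer is at (304,298), the bottle at (467,157) and the forceps at (458,212). I'll measure next, using a height map from the depth image.

```bash
cat > h.py <<'E'
import numpy as np,cv2
def cloud(d):
    K=d["camera_matrix"];V=d["view"];Z=d["depth"]
    v,u=np.mgrid[:480,:640]
    p=np.stack([(u-K[0,2])/K[0,0]*Z,-(v-K[1,2])/K[1,1]*Z,-Z],-1)
    return (p-V[:3,3])@V[:3,:3]
def proj(d,P):
    K=d["camera_matrix"];V=d["view"];c=np.atleast_2d(P)@V[:3,:3].T+V[:3,3]
    return np.stack([K[0,0]*c[:,0]/-c[:,2]+K[0,2],K[1,1]*-c[:,1]/-c[:,2]+K[1,2]],-1)
E
python3 - <<'E'
from h import *
np.set_printoptions(precision=4,suppress=True,linewidth=150)
d=dict(np.load("top0.npz"));s=dict(np.load("side0.npz"))
P=cloud(d);Q=cloud(s)
def box(u0,u1,v0,v1):
    a=P[v0:v1,u0:u1].reshape(-1,3); return a
b=box(320,440,160,330);print("bench",np.median(b[abs(b[:,2])<.008,2]))
# handle
a=box(385,425,188,215);a=a[(a[:,2]>.045)&(a[:,2]<.07)]
m=a.mean(0);w,v=np.linalg.eigh(np.cov(a[:,:2].T));print("handle",len(a),m,a.min(0),a.max(0),v[:,1],np.degrees(np.arctan2(v[1,1],v[0,1])),np.median(a[:,2]))
# rack plate
a=box(340,440,255,325);a=a[a[:,2]>.006]
pl=box(362,420,272,312)
A=np.c_[pl[:,:2],np.ones(len(pl))];c=np.linalg.lstsq(A,pl[:,2],rcond=None)[0];r=A@c-pl[:,2];k=abs(r)<.004
c=np.linalg.lstsq(A[k],pl[k,2],rcond=None)[0];print("plane",c,k.mean(),"slope",np.degrees(np.arctan(np.hypot(*c[:2]))),"dir",np.degrees(np.arctan2(c[1],c[0])))
print("rack bbox",a.min(0),a.max(0))
print("z by row at u=390",[ (v,*np.round(P[v,390],4)) for v in range(258,330,3)])
print("z by col v=268",[ (u,*np.round(P[268,u],3)) for u in list(range(336,364,2))+list(range(416,446,2))])
print("scoop col v=205",[ (u,*np.round(P[208,u],3)) for u in range(340,395,2)])
print("scoop row",[ (v,*np.round(P[v,385],3)) for v in list(range(160,180,2))+list(range(230,246,2))])
big=cv2.resize(d["frame"][160:330,330:440],None,fx=5,fy=5,interpolation=cv2.INTER_CUBIC)
big=cv2.convertScaleAbs(big,alpha=1.3)[:, :]
cv2.imwrite("pics/crop1.png",cv2.resize(big,(388,600)))
big=cv2.resize(s["frame"][240:350,220:400],None,fx=4.4,fy=4.4,interpolation=cv2.INTER_CUBIC);cv2.imwrite("pics/crop2.png",big)
E
```

```text
bench 0.00031479533771590725
handle 249 [0.6055 0.2474 0.0589] [0.5883 0.2117 0.0459] [0.617  0.2787 0.0656] [-0.1007  0.9949] 95.77992314634228 0.059504331604000094
plane [ 0.5361  0.2406 -0.2507] 0.15905172413793103 slope 30.437761346602723 dir 24.168670723138533
rack bbox [0.3513 0.1605 0.006 ] [0.4948 0.4026 1.2341]
z by row at u=390 [(258, np.float64(0.4898), np.float64(0.2629), np.float64(-0.0023)), (261, np.float64(0.4833), np.float64(0.2628), np.float64(-0.003)), (264, np.float64(0.4755), np.float64(0.2694), np.float64(0.0559)), (267, np.float64(0.4693), np.float64(0.2695), np.float64(0.0568)), (270, np.float64(0.4631), np.float64(0.2693), np.float64(0.0558)), (273, np.float64(0.4569), np.float64(0.2692), np.float64(0.0552)), (276, np.float64(0.4508), np.float64(0.2681), np.float64(0.0456)), (279, np.float64(0.4445), np.float64(0.2681), np.float64(0.0459)), (282, np.float64(0.4383), np.float64(0.2681), np.float64(0.0461)), (285, np.float64(0.432), np.float64(0.2674), np.float64(0.04)), (288, np.float64(0.4257), np.float64(0.2666), np.float64(0.0339)), (291, np.float64(0.4194)
[... 4968 characters left out ...]
, (174, np.float64(0.673), np.float64(0.275), np.float64(0.001)), (176, np.float64(0.669), np.float64(0.275), np.float64(0.002)), (178, np.float64(0.665), np.float64(0.275), np.float64(-0.0)), (230, np.float64(0.549), np.float64(0.276), np.float64(0.017)), (232, np.float64(0.545), np.float64(0.276), np.float64(0.019)), (234, np.float64(0.54), np.float64(0.277), np.float64(0.028)), (236, np.float64(0.537), np.float64(0.274), np.float64(0.002)), (238, np.float64(0.533), np.float64(0.274), np.float64(0.0)), (240, np.float64(0.529), np.float64(0.274), np.float64(-0.002)), (242, np.float64(0.524), np.float64(0.274), np.float64(0.0)), (244, np.float64(0.52), np.float64(0.274), np.float64(-0.001))]
```

View pics/crop1.png

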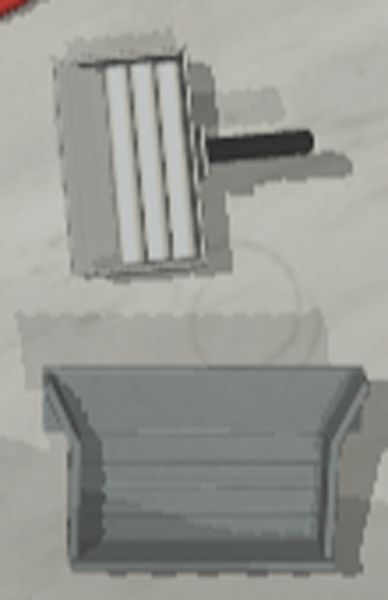

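View pics/crop2.png

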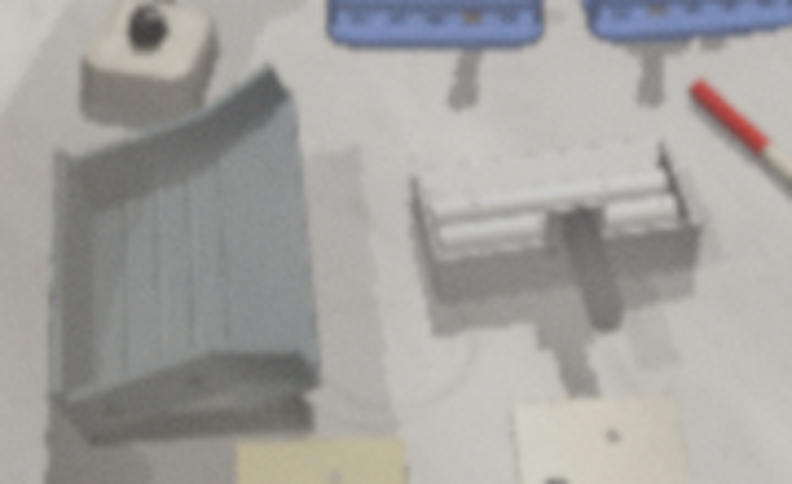

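The top crop shows the rack's upper edge running nearly level along row ~264, and the scoop turned about 4.5° from −y. All three rods lie against the back wall. Next I'll refine both by fitting edges at their known heights.

```bash
cat >> h.py <<'E'
def ray(d,uv,z):
    K=d["camera_matrix"];V=d["view"];uv=np.atleast_2d(uv).astype(float)
    c=np.stack([(uv[:,0]-K[0,2])/K[0,0],-(uv[:,1]-K[1,2])/K[1,1],-np.ones(len(uv))],-1)@V[:3,:3]
    o=-V[:3,:3].T@V[:3,3]
    return o+c*((z-o[2])/c[:,2])[:,None]
def handle(d,roi,z=.06,thr=60):
    u0,u1,v0,v1=roi
    g=d["frame"][v0:v1,u0:u1].max(2)<thr
    n,l,st,_=cv2.connectedComponentsWithStats(g.astype(np.uint8));k=1+st[1:,4].argmax()
    v,u=np.nonzero(l==k);X=ray(d,np.c_[u+u0,v+v0],z)[:,:2]
    m=X.mean(0);w,V=np.linalg.eigh(np.cov(X.T));e=V[:,1];t=(X-m)@e;s=(X-m)@V[:,0]
    return m,e,t.min(),t.max(),np.ptp(s),len(X)
E
python3 - <<'E'
from h import *
np.set_printoptions(precision=4,suppress=True,linewidth=150)
d=dict(np.load("top0.npz"));s=dict(np.load("side0.npz"))
print("cam",-d["view"][:3,:3].T@d["view"][:3,3])
for thr in(45,60,75):
    m,e,a,b,w,n=handle(d,(384,426,188,215),.058,thr);print(thr,m,np.degrees(np.arctan2(*e[::-1])),a,b,w,n,"ends",m+e*a,m+e*b)
g=cv2.GaussianBlur(cv2.cvtColor(d["frame"],cv2.COLOR_BGR2GRAY).astype(float),(0,0),.7)
def edgev(us,v0,v1,sg):
    o=[]
    for u in us:
        q=sg*np.diff(g[v0:v1,u]);k=int(np.clip(q.argmax(),1,len(q)-2));y=q[k-1:k+2]
        o.append((u,v0+k+.5+.5*(y[0]-y[2])/(y[0]-2*y[1]+y[2]+1e-9)))
    return np.array(o)
def edgeh(vs,u0,u1,sg):
    o=[]
    for v in vs:
        q=sg*np.diff(g[v,u0:u1]);k=int(np.clip(q.argmax(),1,len(q)-2));y=q[k-1:k+2]
        o.append((u0+k+.5+.5*(y[0]-y[2])/(y[0]-2*y[1]+y[2]+1e-9),v))
    return np.array(o)
def fit(uv,z,name):
    X=ray(d,uv,z)[:,:2];l=cv2.fitLine(X.astype(np.float32),cv2.DIST_HUBER,0,1e-4,1e-4).ravel()
    print(name,l[2:],np.degrees(np.arctan2(l[1],l[0])),"res",np.median(abs((X-l[2:])@[-l[1],l[0]])))
fit(edgev(range(355,424),259,270,-1),.0575,"upper edge")
fit(edgev(range(360,418),318,328,1),.046,"stop outer")
for v0,v1 in((278,284),(286,291),(293,298),(300,306)): 
    pass
for v in(290,300,310):
    print(v,"gray L",g[v,344:366].astype(int),"R",g[v,414:432].astype(int))
print("top rows u=390",g[256:330,390].astype(int))
print("row 264 L",g[266,336:356].astype(int),"R",g[266,424:442].astype(int))
# rods
fit(edgeh(range(180,230),378,390,-1),.02,"rod edge")
fit(edgeh(range(180,230),344,352,-1),.015,"lip edge")
E
```

```text
cam [0.4492 0.4026 1.2341]
45 [0.6068 0.2434] 96.01439392297945 -0.03161768412839477 0.029799257657725474 0.012328667346167634 168 ends [0.6101 0.212 ] [0.6037 0.2731]
60 [0.6068 0.2437] 95.78668185473559 -0.03183812446465848 0.03083040969721436 0.013414444191255918 191 ends [0.61  0.212] [0.6036 0.2743]
75 [0.6068 0.2434] 95.85599888525543 -0.031742203620771264 0.03133557361979679 0.01470068656743071 209 ends [0.61   0.2118] [0.6036 0.2745]
upper edge [0.4779 0.2717] -89.292534 res 5.278400198764505e-05
stop outer [0.3547 0.2738] -89.577065 res 0.0005732602168901682
290 gray L [126 126 126 126 115  87  86  94  88  75  71  70  70  70  74  85  92  92  92  92  92  92] R [91 90 90 90 90 89 82 70 67 81 95 96 96 98 98 98 98 98]
300 gray L [126 125 125 125 119 100  96  94  80  65  62  62  62  62  64  71  87  95  96  96  95  95] R [99 99 99 99 97 87 75 63 67 89 93 85 89 92 93 93 92 93]
310 gray L [120 120 120 120 110  85  86  83  68  61  60  60  60  60  62  69  80  83  83  84  84  84] R [92 93 95 94 88 80 67 67 85 95 92 85 83 83 83 84 84 85]
top rows u=390 [124 124 125 124 124 124 120 106  93  97  99  99  99  99  99  99  98  98  98  98  98  98  98  98  99 101 100  97  98  99  99  99  98  97  92  90  95
  98  98  97  98 100  99  99  99  98  98  98  96  93  93  96  94  89  85  83  79  72  67  66  66  66  68  77  83  79  82 101 117 121 122 122 123 122]
row 264 L [138 129 127 126 126 117  93  76  70  76  88  97  99 100 100 100 100  99  99  99] R [ 99  98  97  95  88  81  74  72  74  92 122 133 134 135 135 135 135 136]
rod edge [0.6089 0.2839] 5.892177 res 0.00018673435120603916
lip edge [0.6155 0.3607] 6.0154634 res 0.0003165570581972617
```

```bash
cat > m.py <<'E'
from bench import *
from h import *
from scipy.spatial.transform import Rotation as R
def Rs(yaw,tip=0): return R.from_euler('ZY',[yaw,-tip],degrees=True)   # scoop attitude, tip = lip-down
def tq(r):
    return (r*R.from_matrix(np.diag([-1.,1,-1]))).as_quat(scalar_first=True)
# TCP position of a pose where the scoop's lip is at L (gx: lip->grip along scoop x)
def tcp_lip(L,r,gx=.115,gz=.024): return np.asarray(L)+r.apply([gx,0,gz])
def say(*a):
    s=state();print(*a,"t%.1f"%s["time"],"p",np.round(s["ee_pos"],4),"F",np.round(s["ft_force"],1),"gap %.4f f %.1f"%(s["finger_gap"],s["finger_force"]))
E
python3 - <<'E'
from m import *
q=tq(Rs(-84.1));g=np.array([.608,.242,.039])
move_to(g+[0,0,.12],q);say("above")
move_l(g,.12);say("down")
close();say("closed")
move_l(g+[0,0,.05],.08);hold(.2);say("up5")
d=get_image("side");cv2.imwrite("pics/s2.png",d["frame"][170:410,200:520].repeat(2,0).repeat(2,1))
E
```

```text
above t2.1 p [0.6076 0.2431 0.1593] F [ 0.1 -0.2  0.1] gap 0.0878 f 0.0
down t3.3 p [0.6087 0.2422 0.0403] F [0.3 0.1 0.6] gap 0.0879 f 0.0
closed t4.4 p [0.6079 0.242  0.039 ] F [-1.1 -0.4  0.9] gap 0.0136 f 30.0
up5 t5.4 p [0.6076 0.2419 0.088 ] F [ 0.3  0.3 -2.6] gap 0.0138 f 30.0
```

View pics/s2.png

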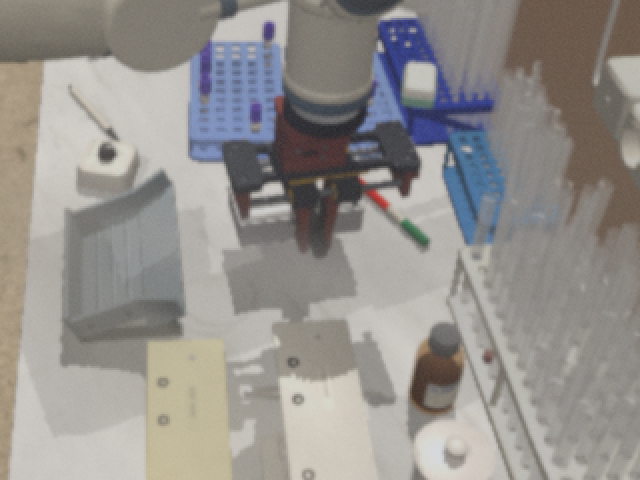

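The scoop is lifted and held level, with the rods still inside. Next I'll turn it in steps above the rack and measure the lip.

```bash
python3 - <<'E'
from m import *
L=np.array([.4714,.2767,.0794])
p0=np.array([.608,.242,.16]);p1=tcp_lip(L,Rs(.7))+[.01,0,.04];p1[2]=max(p1[2],.14)
move_l(p0,.12)
for k in np.linspace(0,1,5)[1:]:
    move_to(p0+(p1-p0)*k,tq(Rs(-84.1+84.8*k)));hold(.1)
say("turned",p1); hold(.3)
d=get_image("top");np.savez("top1.npz",**d);cv2.imwrite("pics/t3.png",d["frame"][170:330,320:480].repeat(3,0).repeat(3,1))
lip=p1-Rs(.7).apply([.115,0,.024]);print("predicted lip",lip,proj(d,[lip+[0,y,0] for y in(-.063,0,.063)]))
E
```

```text
turned [0.59639142 0.27810496 0.1434    ] t8.3 p [0.5966 0.2779 0.1437] F [-0.7  0.4 -3.1] gap 0.0138 f 30.0
predicted lip [0.4814 0.2767 0.1194] [[422.14816782 260.71844596]
 [389.97094901 260.24668925]
 [357.78439171 259.77479562]]
```

View pics/t3.png

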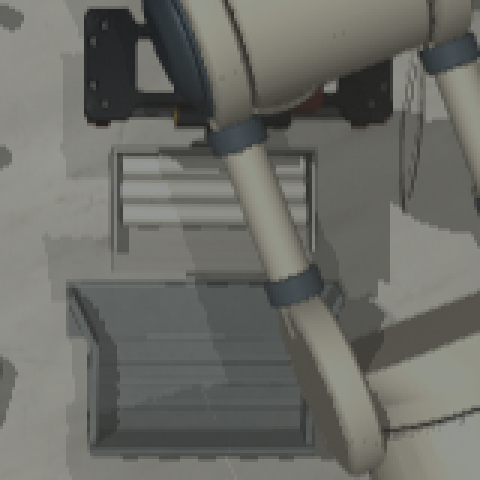

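The lip is at crop row ~273 (pixel row ~261), against a prediction of 260.2, and the rods lie at the back. I'll check the lip height and edge numerically before lowering.

```bash
python3 - <<'E'
from h import *
np.set_printoptions(precision=4,suppress=True,linewidth=150)
d=dict(np.load("top1.npz"));P=cloud(d)
for v in range(246,266,1): print(v,np.median(P[v,362:372],0),np.median(P[v,376:386],0),cv2.cvtColor(d["frame"],6)[v,[364,370,378,384,388,402]])
print("walls",[(u,*P[240,u].round(3)) for u in [*range(354,362),*range(420,428)]])
E
```

```text
246 [0.5088 0.3227 0.1155] [0.5092 0.2951 0.1151] [122 104 122  92 103 102]
247 [0.5068 0.3227 0.1169] [0.5073 0.2948 0.1149] [123 122 122 111 110 109]
248 [0.5049 0.3226 0.1164] [0.5052 0.2952 0.1166] [123 123 123 112 111 110]
249 [0.5029 0.3227 0.1167] [0.5032 0.2953 0.1167] [122 122 122 110 111 110]
250 [0.5009 0.3226 0.1165] [0.5013 0.2951 0.1174] [122 120 120 109 109 108]
251 [0.4989 0.3226 0.1167] [0.4993 0.2952 0.1166] [121 120 119 109 109 108]
252 [0.497  0.3224 0.1159] [0.4973 0.2953 0.1188] [122 120 121 110 110 109]
253 [0.495  0.3226 0.1186] [0.4954 0.2956 0.1193] [120 120 120 110 110 108]
254 [0.4929 0.3228 0.1191] [0.4934 0.2951 0.1181] [121 120 120 110 110 110]
255 [0.491  0.3227 0.1188] [0.4914 0.2952 0.1186] [120 120 119 110 110 109]
256 [0.4891 0.3225 0.1186] [0.4895 0.295  0.118 ] [119 119 119 109 109 107]
257 [0.4871 0.3225 0.1171] [0.4875 0.295  0.1181] [121 121 120 115 109 108]
258 [0.4851 0.3228 0.119 ] [0.4856 0.295  0.1171] [123 122 122 122 110 109]
259 [0.4832 0.3225 0.1191] [0.4836 0.2953 0.1184] [122 122 121 119 109 108]
260 [0.4812 0.3225 0.1181] [0.4816 0
[... 738 characters left out ...]
3)), (359, np.float64(0.521), np.float64(0.337), np.float64(0.115)), (360, np.float64(0.52), np.float64(0.336), np.float64(0.121)), (361, np.float64(0.52), np.float64(0.334), np.float64(0.129)), (420, np.float64(0.521), np.float64(0.22), np.float64(0.131)), (421, np.float64(0.521), np.float64(0.218), np.float64(0.13)), (422, np.float64(0.522), np.float64(0.214), np.float64(0.117)), (423, np.float64(0.522), np.float64(0.213), np.float64(0.127)), (424, np.float64(0.521), np.float64(0.212), np.float64(0.13)), (425, np.float64(0.53), np.float64(0.187), np.float64(-0.003)), (426, np.float64(0.53), np.float64(0.185), np.float64(-0.0)), (427, np.float64(0.53), np.float64(0.183), np.float64(0.002))]
```

The lip sits at x .480, z .1185 and y .277, within about 1 mm of the prediction. I'll go to entry and tip.

```bash
python3 - <<'E'
from m import *
L=np.array([.4717,.2767,.0800]);G=dict(gx=.116,gz=.0248)
P=lambda a:tcp_lip(L,Rs(.7,a),**G)
for a in (12,24,36): assert inverse_kinematics(P(a),tq(Rs(.7,a))) is not None
move_l(P(0),.06);hold(.3);say("entry",P(0))
for a in (12,24,36):
    move_l(P(a),.055,orientation=tq(Rs(.7,a)));say(a)
hold(1.5)
d=get_image("top");cv2.imwrite("pics/t4.png",d["frame"][190:330,320:480].repeat(4,0).repeat(4,1))
say("end")
E
```

```text
entry [0.58769134 0.27811717 0.1048    ] t9.8 p [0.5879 0.2782 0.1052] F [ 0.2 -0.9 -1.9] gap 0.0138 f 30.0
12 t10.4 p [0.5798 0.278  0.1285] F [-0.   0.2 -1.8] gap 0.0138 f 30.0
24 t11.0 p [0.5678 0.2779 0.1498] F [ 1.  -0.1 -1.9] gap 0.0142 f 30.0
36 t11.6 p [0.5512 0.2777 0.1682] F [-0.1 -0.  -0.8] gap 0.0139 f 30.0
end t13.1 p [0.551  0.2777 0.1683] F [-0.3  0.6 -1.6] gap 0.0137 f 30.0
```

View pics/t4.png

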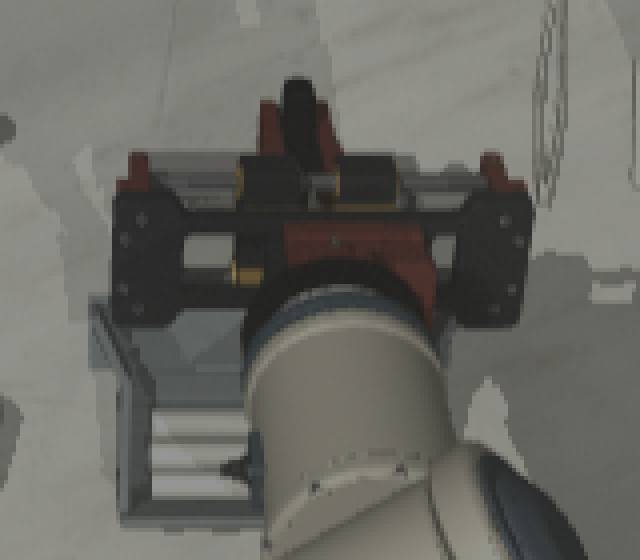

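Three white rods lie side by side in the lower grooves. I'll level the scoop and set it down behind the rack.

```bash
python3 - <<'E'
from m import *
q=tq(Rs(.7));p=state()["ee_pos"]
move_l(p+[.01,0,.04],.1)
T=np.array([.655,.2785,.0])
move_l(T+[0,0,.15],.06,orientation=q);say("level")
move_l(T+[0,0,.05],.08);hold(.2);say("low");f0=np.mean([state()["ft_force"][2]])
for z in (.043,.041,.0395,.0385,.0378,.037):
    move_l(T+[0,0,z],.02);hold(.1);say(z)
    if state()["ft_force"][2]>f0+3: break
d=get_image("side");cv2.imwrite("pics/s5.png",d["frame"][190:370,200:440].repeat(3,0).repeat(3,1))
E
```

```text
level t15.7 p [0.6548 0.2787 0.1505] F [-0.3  0.9 -1. ] gap 0.0137 f 30.0
low t17.3 p [0.6552 0.2786 0.0506] F [-0.  -0.1 -1.1] gap 0.0140 f 30.0
0.043 t17.9 p [0.655  0.2785 0.0431] F [ 0.2 -0.5 -1.7] gap 0.0141 f 30.0
0.041 t18.2 p [0.655  0.2785 0.041 ] F [-0.1 -0.3 -2.1] gap 0.0140 f 30.0
0.0395 t18.6 p [0.655  0.2785 0.0395] F [-0.3 -0.7 -1.1] gap 0.0134 f 30.0
0.0385 t18.9 p [0.6552 0.2786 0.039 ] F [-0.5  0.   1.4] gap 0.0140 f 30.0
0.0378 t19.3 p [0.6554 0.2786 0.0389] F [-0.7 -0.9  5.5] gap 0.0139 f 30.0
```

View pics/s5.png

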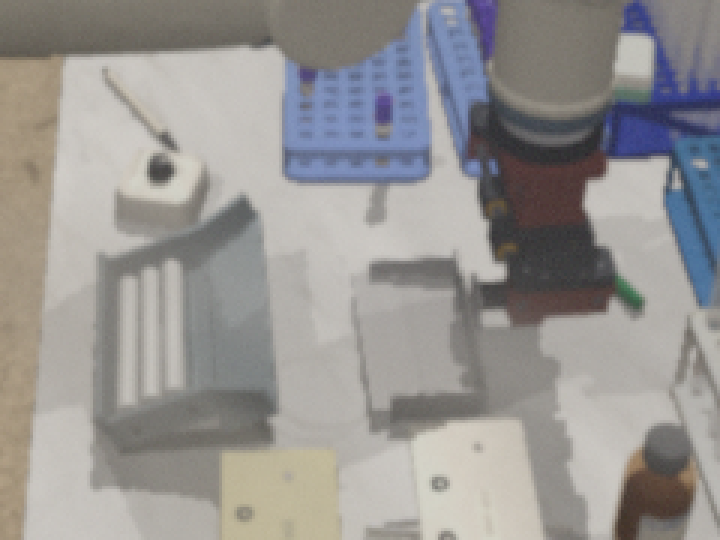

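The side view shows one rod in each of the three lowest grooves, and the empty scoop flat on the bench. I'll release it and retreat.

```bash
python3 - <<'E'
from m import *
T=state()["ee_pos"]; move_l([.655,.2785,.039],.02);say("relieve")
gripper_open();say("open")
move_l([.655,.2785,.2],.12)
move_to([.45,.55,.28],tq(Rs(-20)));hold(.3);say("away")
d=get_image("top");np.savez("top2.npz",**d);P=cloud(d)
cv2.imwrite("pics/t6.png",cv2.resize(d["frame"][120:340,270:490],(660,600),interpolation=cv2.INTER_CUBIC))
E
```

```text
relieve t19.6 p [0.655  0.2785 0.0389] F [0.1 0.1 1.7] gap 0.0139 f 30.0
open t20.8 p [0.655  0.2785 0.039 ] F [0.9 0.8 0.6] gap 0.0876 f 0.0
away t23.9 p [0.4507 0.5494 0.2798] F [ 0.1 -0.2 -0.2] gap 0.0879 f 0.0
```

View pics/t6.png

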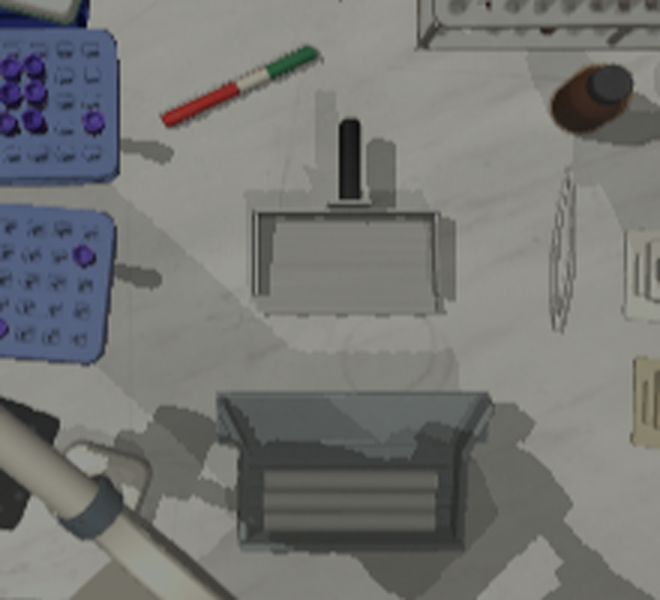

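The rods are seated parallel in three separate grooves. The scoop stands empty and upright, clear of the rack, and the bottle and forceps have not moved.

```bash
python3 -c "
from bench import *
print(job_done())"
```

```text
the job is handed in; nothing more can be done
None
```

The job is handed in: each of the three rods lies in its own groove, the empty scoop stands upright on the bench clear of the rack with the gripper off it, and it took about 24 s of the 51 s allowed.

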